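Bolt the blade box shut past its spring safety catch

TASK

Bolt the steel blade box shut: press the yellow spring catch bar down with one fingertip, and while you keep it down push the red tab with the other fingertip so that the bolt slides fully home through its keeper. Then let the bar spring back up so that it locks the bolt. Only press and push, do not force the bolt, and leave the tub, the jar and the sanding block standing where they are.

Things in the scene. Friction and masses are not known exactly. Their poses are not given: they have to be found in the camera images.
- case: flat steel blade box, fixed, 124 x 238 x 45 mm; origin: centre of its underside, z up. Blue lid; grey strip at its +y end with the keeper. Along its y lie the yellow catch bar (x = -30 mm) and the bolt (x = +28 mm). The bolt's guides (y = -90, +43) and the keeper (y = +80) reach 75 mm above the bench; between the guides only bar and red tab are higher than 70 mm
- catch_top (a point): centre of the upper face of the yellow catch bar, box axes. The bar is 26 mm wide (x), 110 mm long (y), level, and a fingertip can slide along it; at rest its face is 88 mm above the bench. It goes straight down wherever along its length it is pressed
- catch (a joint): how far the yellow bar is pressed down, m: 0 = up (sprung), 0.012 = stop; about 4 N to begin, 8 N at the stop. Its dog blocks the teeth of the bolt until the bar is down by 0.005; let up half-way, it blocks the bolt at the next tooth. With the bolt home the bar comes fully up and locks it
- tab_push (a point): centre of the rear (-y) face of the bolt's red tab, box axes; push it along the box's +y. Upright plate 36 mm wide (x), 10 mm thick (y), its red part 78 to 112 mm above the bench (this point at 95). Its centre is 58 mm in x from the bar's centre line; gap between bar and tab 27 mm. The bolt below is 14 mm wide, top 70 mm above the bench
- bolt (a joint): travel of the bolt along the box's +y, m: 0 to 0.007 = drawn back (play before the catch stops it), 0.050 = stop, bolt through the keeper; locked home from 0.041 on. Sliding friction about 3 N
- tub_mid (a point): bystander: centre, half-way up, of a white plastic tub, 72 mm across, 68 mm high, upright behind the box (+x side)
- jar_mid (a point): bystander: centre, half-way up, of a dusty resin jar with a dark lid, 68 mm across, 101 mm high, upright behind the box (+x side)
- block_mid (a point): bystander: centre, half-way up, of a cork sanding block, 58 x 105 x 34 mm, lying flat beside the -y end of the box

How it is judged:
On the way, in this order (a step that is already met when the one before it is completed fails the run):
1. a finger holds the yellow bar down while the bolt is still drawn back (value of joint catch above 0.004 m and contact force between the fingers and catch above 0.5 N and value of joint bolt below 0.015 m), for 0.05 s.
2. the bolt is home while a finger still holds the yellow bar down (value of joint catch above 0.004 m and contact force between the fingers and catch above 0.5 N and value of joint bolt above 0.041 m), for 0.05 s.
At the end, for the whole second after the job is handed in: the bolt is home (travel over 41 of 50 mm) and at rest, the yellow bar is up again (within 2 mm of its rest) and locks it; the tub, the jar and the sanding block are within 20 mm of where they stood (value of joint bolt above 0.041 m and value of joint catch below 0.002 m and velocity of joint bolt between -0.005 and 0.005 m/s and distance of each of tub_mid, jar_mid, block_mid from where it was at the start of the episode below 0.02 m); the robot touches nothing.
It fails at once if the white tub is lifted, carried or pushed more than 20 mm from its place (distance of tub_mid from where it was at the start of the episode above 0.02 m).
It fails at once if the resin jar is lifted, carried or pushed more than 20 mm from its place (distance of jar_mid from where it was at the start of the episode above 0.02 m).
It fails at once if the sanding block is lifted, carried or pushed more than 20 mm from its place (distance of block_mid from where it was at the start of the episode above 0.02 m).
It fails at once if the bolt is forced: more than 50 N between the fingers and the bolt (contact force between the fingers and bolt above 50 N).
It also fails if it takes over 43 s, if anything falls off the work surface, if the arm or the gripper's body presses on something with over 40 N, if the wrist force passes 120 N, or if a joint passes its speed limit or range.

ROBOT

A 6-joint arm with a two-finger parallel gripper is mounted at the origin on a cart in front of the work surface, level with it; the furniture and walls round the work are solid. World frame = base frame: x ahead of the robot, y to its left, z up, the work surface at z = 0. Lengths are in m, angles in rad, forces in N, time in s.
With the tool pointing down it reaches from about 0.4 to 0.925 m from the base axis. Payload 3.4 kg.
Tool frame: the origin (TCP) lies at the very end of the fingers, on their centre line; the grasp point (between the pads) lies env.tcp_to_grasp behind it (env.tcp_to_grasp is the distance from the TCP to the grasp point, in m); z points along the fingers, y is the line along which they close (so a half turn about z gives the same grasp; the last joint's range is limited). The gripper opens to 85 mm and grips with 20 to 120 N. Pads are 22 mm wide; open, the fingers measure 114 mm over their backs; the gripper's body (76 mm by 85 mm) begins 54 mm behind the grasp point. The pads swing forward as they close: fully open they stand 13 mm farther back than shut.
Start: joints at [1.032, 0.307, 1.506, -0, 1.328, -0.073], TCP at [0.258, 0.514, 0.231] pointing down, gripper open.
Joint ranges: [-3.12, 3.12], [-1.05, 2.28], [0.14, 2.33], [-1.42, 4.57], [0.1, 2.73], [-2.68, 2.68]. Speed limits (rad/s): [2.57, 2.57, 3.14, 3.14, 3.14, 3.14].

INTERFACE

Orientations are given as a 3x3 rotation matrix whose columns are the frame's x, y, z axes.
In Python, from bench import env gives the robot as it stands. The module is installed in compiled form; this text tells all that it offers. Calls block until the motion is done:
- env.movep(position, orientation): joint-space move of the TCP to a pose.
- env.move_straight(position, feed=0.15, frame=None, contact_N=None): straight line of the TCP; frame=None keeps the orientation; feed is the mean speed in m/s. With contact_N (N) it stops when the force on the tool has changed by that much, and returns True; else False.
- env.goto_joints(angles): joint-space move.
- env.set_gripper(opening, f_grip=None): opening from 0.0 (shut) to 1.0 (fully open); f_grip is the grip in N (None keeps the last); returns when the fingers have stopped.
- env.sleep(seconds).
- env.inverse_kinematics(position, orientation): joint angles nearest the present ones, or None.
- env.observe(): the state.
- env.capture(name): name is "scene" or "top" or "wrist"; returns a dict with "img" (480x640x3 uint8, red, green, blue), "intrinsics" (3x3 intrinsics, pixels), "R" (3x3) and "t" (3): a world point X has camera coordinates R X + t; the wrist camera has in their place "mount" (4x4, takes a point from camera to tool coordinates, whose origin is the TCP and whose axes are the flange's). Camera axes: x right, y down, z forward; pixel columns grow to the right and rows downward; lengths in m; the calibration is good to about 2 mm. A picture is of the moment at which its call begins: read the wrist's pose just before it. There is no depth.
A pose or a line that the arm cannot do raises env.IKError and nothing moves.
- env.job_done(): hands the job in, once; it reports no verdict.
The state is a dict: "clock": time; "joints": joint angles; "dq": joint speeds; "joint_torque": joint torques, N m; "tool_pos": TCP position; "ee_rot": TCP orientation; "force": force on the tool from outside, world axes, zero at the start; "torque": the same for the moment, N m; "gripper_width": opening from 0.0 (shut) to 1.0 (fully open).
Only numpy, scipy, OpenCV 4.12 (cv2) and the standard library are available. Lean on these libraries where they do the work, as an engineer would, in place of code of your own. Each camera call takes 0.05 s, during which the arm holds its last target. There are 200 camera calls.

## Working session

There is one attempt and no reset: what is moved stays moved. The work goes in short steps, each a Python script; the robot and the scene stay as the last script left them, time stands still between calls to the robot, and variables do not carry over. Pictures are saved under pics/ and viewed, on a budget of 10 in all, crops included, one or two more only if the job needs it, and the job is handed in when it is done.

```bash
mkdir -p pics
python3 - <<'E'
from bench import env
import cv2,pickle
d={}
for n in("scene","top"):
    c=env.capture(n); d[n]=c; cv2.imwrite(f"pics/{n}0.png",c["img"][:,:,::-1]); print(n,c["intrinsics"],c["R"],c["t"])
pickle.dump(d,open("cams.pkl","wb"))
o=env.observe(); print(o, env.tcp_to_grasp)
E
```

```text
scene [[471.18922096   0.         317.1811617 ]
 [  0.         471.18922096 242.00582823]
 [  0.           0.           1.        ]] [[-0.56676617 -0.82362525 -0.0204341 ]
 [-0.58410693  0.41918924 -0.69505358]
 [ 0.58102944 -0.38199716 -0.71866749]] [0.28263357 0.51641491 0.4795385 ]
top [[438.27650722   0.         317.38164844]
 [  0.         438.27650722 240.46054313]
 [  0.           0.           1.        ]] [[ 0.02694957 -0.99943262  0.02020272]
 [-0.98956742 -0.02953398 -0.14101088]
 [ 0.14152754 -0.01619177 -0.98980189]] [-0.16289376  0.68161787  0.84974146]
{'clock': 0.1, 'joints': array([ 1.03249351e+00,  3.07447591e-01,  1.50750477e+00, -1.11313803e-06,
        1.32845323e+00, -7.35111732e-02]), 'dq': array([-0.00186122, -0.00080942, -0.00380198, -0.00036527,  0.00131189,
       -0.00112338]), 'joint_torque': array([-7.90307768e-04, -4.58528495e+01, -2.52608031e+01, -1.42298031e-04,
        5.58642976e-03, -1.48114430e-05]), 'tool_pos': array([0.25744238, 0.51344836, 0.2305165 ]), 'ee_rot': array([[-8.93915035e-01,  4.48235482e-01, -9.28522890e-04],
       [ 4.48236425e-01,  8.93913689e-01, -1.55709701e-03],
       [ 1.32073194e-04, -1.80811021e-03, -9.99998357e-01]]), 'force': array([-0.29450546, -0.00082352, -0.62259384]), 'torque': array([ 0.02871944, -0.05635188,  0.03852139]), 'gripper_width': 1.0006236135561817} 0.0187
```

View pics/top0.png

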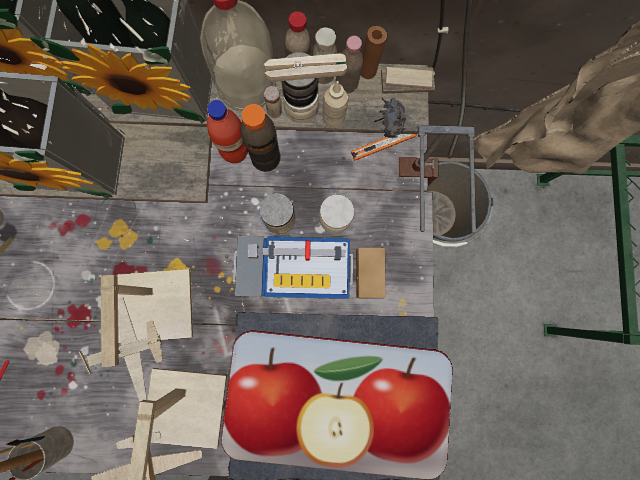

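View pics/scene0.png

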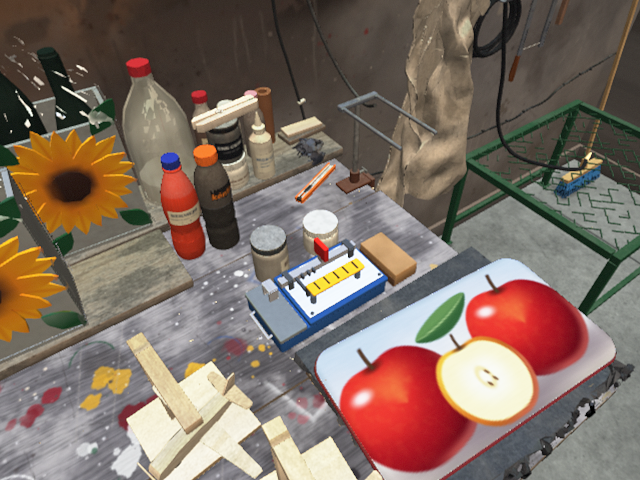

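The top view shows the yellow bar at about u273–330, v275–288. The red tab is at (308,250), the tub at (337,212), the jar at (278,213) and the block at (370,272). The box's +y points left in the image, which is world +y. The scene view agrees with this layout.

```bash
cat > h.py <<'E'
import numpy as np,cv2,pickle
def ray(c,uv,z):
    d=c["R"].T@np.linalg.solve(c["intrinsics"],np.r_[uv,1.]); o=-c["R"].T@c["t"]
    return o+d*(z-o[2])/d[2]
def proj(c,X):
    p=c["intrinsics"]@(c["R"]@X+c["t"]); return p[:2]/p[2]
def masks(img):
    h=cv2.cvtColor(img,cv2.COLOR_RGB2HSV)
    H,S,V=cv2.split(h)
    return dict(yel=((H>18)&(H<32)&(S>140)&(V>120)).astype(np.uint8),red=(((H<6)|(H>174))&(S>170)&(V>100)).astype(np.uint8),blue=((H>100)&(H<122)&(S>150)&(V>50)).astype(np.uint8))
E
python3 - <<'E'
from h import *
d=pickle.load(open("cams.pkl","rb"))
roi={"top":(230,230,360,305),"scene":(240,225,390,350)}
for n in roi:
    c=d[n];x0,y0,x1,y1=roi[n]
    for k,m in masks(c["img"]).items():
        r=np.zeros_like(m); r[y0:y1,x0:x1]=m[y0:y1,x0:x1]
        r=cv2.morphologyEx(r,cv2.MORPH_CLOSE,np.ones((3,3)))
        P=np.argwhere(r)[:,::-1].astype(float)
        z=dict(yel=.088,red=.095,blue=.045)[k]
        W=np.array([ray(c,p,z)[:2] for p in P])
        b=cv2.minAreaRect((W*1000).astype(np.float32))
        print(n,k,len(P),P.min(0),P.max(0),"mean",W.mean(0).round(4),"rect",np.round(b[0],1),np.round(b[1],1),round(b[2],1))
c=d["top"]
print("tub",ray(c,(337,212),.068),"jar",ray(c,(278,211),.09),"blk",ray(c,(371,272),.034))
E
```

```text
top yel 734 [230. 274.] [329. 289.] mean [ 0.6015 -0.1118] rect [599.2 -72. ] [ 27.3 191.6] 2.8
top red 74 [305. 241.] [309. 258.] mean [ 0.661  -0.1237] rect [ 661.2 -123.1] [33.3  7.8] 1.7
top blue 844 [262. 237.] [348. 297.] mean [ 0.6236 -0.11  ] rect [ 631.4 -120.9] [122.  175.5] 0.2
scene yel 781 [247. 259.] [363. 349.] mean [ 0.5974 -0.0974] rect [587.3 -40.6] [ 42.8 251.6] 11.0
scene red 211 [314. 238.] [327. 261.] mean [ 0.6618 -0.1221] rect [ 662.2 -122.8] [23.1 57.1] 88.7
scene blue 1945 [248. 243.] [387. 349.] mean [ 0.5821 -0.0782] rect [622.3 -87.6] [141.6 239. ] 0.4
tub [ 0.74296781 -0.18146233  0.068     ] jar [ 0.73669468 -0.06344742  0.09      ] blk [ 0.62553237 -0.25667329  0.034     ]
```

Run:
```python
from h import *
from bench import env
d=pickle.load(open("cams.pkl","rb"))
c=d["top"];m=masks(c["img"])["yel"]; n,l,s,ce=cv2.connectedComponentsWithStats(cv2.dilate(m,np.ones((3,3))))
for i in range(1,n):
    if 260<ce[i][0]<340 and 265<ce[i][1]<295 and s[i][4]>30:
        P=np.argwhere((l==i)&(m>0))[:,::-1]; W=np.array([ray(c,p,.088)[:2] for p in P])*1000
        print(cv2.minAreaRect(W.astype(np.float32)))
R=np.array([[0,1,0],[1,0,0],[0,0,-1.]])
env.movep([.632,-.16,.23],R)
env.set_gripper(.52)
o=env.observe(); w=env.capture("wrist"); pickle.dump((o,w),open("w1.pkl","wb"))
cv2.imwrite("pics/w1.png",w["img"][:,:,::-1]); print(o["clock"],o["tool_pos"],o["joints"],o["gripper_width"],o["force"],w["mount"],w["intrinsics"])
t=env.capture("top"); cv2.imwrite("pics/t1.png",t["img"][:,:,::-1])
```

```text
((601.7891235351562, -114.126220703125), (24.930591583251953, 107.2341537475586), 0.12452388554811478)
3.3 [ 0.63202698 -0.15990653  0.23000082] [-3.12584178e-01  4.14826698e-01  1.33762941e+00  6.22500760e-06
  1.38914158e+00 -3.12730108e-01] 0.5214552037252893 [-0.26103456  0.86255927  0.29560415] [[ 1.06815550e-04 -9.53381761e-01 -3.01766809e-01  7.75208678e-02]
 [ 9.99999926e-01  2.13514230e-04 -3.20595334e-04 -3.20440047e-04]
 [ 3.70081252e-04 -3.01766752e-01  9.53381713e-01 -1.42377267e-01]
 [ 0.00000000e+00  0.00000000e+00  0.00000000e+00  1.00000000e+00]] [[412.73113482   0.         311.06164449]
 [  0.         412.73113482 235.85000842]
 [  0.           0.           1.        ]]
```

View pics/w1.png

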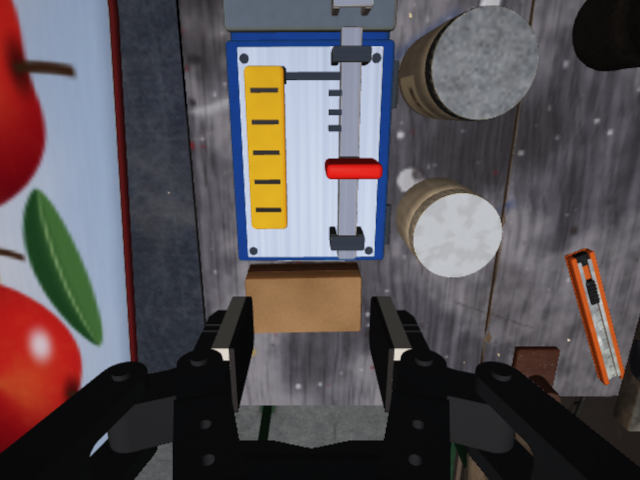

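The wrist view shows the bar at u245–287, v66–229 and the tab at u326–382, v159–179. The fingers are clear of everything.

```bash
cat >> h.py <<'E'
def wcam(o,w):
    T=np.eye(4);T[:3,:3]=o["ee_rot"];T[:3,3]=o["tool_pos"]; M=np.linalg.inv(T@w["mount"])
    return dict(intrinsics=w["intrinsics"],R=M[:3,:3],t=M[:3,3])
E
python3 - <<'E'
from h import *
o,w=pickle.load(open("w1.pkl","rb")); c=wcam(o,w)
ms=masks(w["img"])
for k,z,(x0,y0,x1,y1) in(("yel",.088,(235,55,300,240)),("red",.112,(315,150,395,190)),("blue",.045,(220,25,400,275))):
    m=ms[k];r=np.zeros_like(m);r[y0:y1,x0:x1]=m[y0:y1,x0:x1];P=np.argwhere(r)[:,::-1]
    W=np.array([ray(c,p,z)[:2] for p in P])*1000
    print(k,P.min(0),P.max(0),[np.round(q,1) for q in cv2.minAreaRect(W.astype(np.float32))],W.min(0).round(1),W.max(0).round(1))
# inner pad faces: where at depth of tips
for u,v in((244,300),(378,300),(250,300),(370,300)): 
    p=np.linalg.solve(w["intrinsics"],[u,v,1]);M=w["mount"];
    dz=M[:3,:3]@p; s=(-.005-M[2,3])/dz[2]; print(u,(M[:3,3]+s*dz).round(4))
E
```

```text
yel [244  66] [286 228] [array([ 601.2, -112.5]), array([ 25. , 108.1]), np.float64(0.4)] [ 588.4 -166.5] [613.9 -58.5]
red [326 164] [381 178] [array([ 658.4, -121.9]), array([34.8,  8.8]), np.float64(0.0)] [ 641.  -126.4] [ 675.8 -117.5]
blue [226  32] [393 259] [array([ 631. , -119.4]), array([122.5, 174.9]), np.float64(0.3)] [ 569.5 -206.6] [692.4 -32.2]
244 [ 0.0093 -0.025  -0.005 ]
378 [ 0.0093  0.0242 -0.005 ]
250 [ 0.0093 -0.0228 -0.005 ]
370 [ 0.0093  0.0213 -0.005 ]
```

Run:
```python
from h import *
from bench import env
R=np.array([[0,1,0],[1,0,0],[0,0,-1.]])
env.move_straight([.630,-.146,.11],frame=R)
env.sleep(.3); o=env.observe(); f0=o["force"]; print(f0,o["tool_pos"])
print(env.move_straight([.630,-.146,.070],feed=.015,contact_N=2.5))
o=env.observe(); print(o["clock"],o["tool_pos"],o["force"]-f0)
o=env.observe(); w=env.capture("wrist"); pickle.dump((o,w),open("w2.pkl","wb")); a=w["img"]
b=env.capture("scene")["img"][190:370,190:430]
cv2.imwrite("pics/c2.png",np.hstack([cv2.resize(a,(400,300)),cv2.resize(b,(400,300))])[:,:,::-1])
```

```text
[ 0.25500261 -0.3009185  -0.36340222] [ 0.63047399 -0.14618503  0.11087874]
True
6.2583 [ 0.62997369 -0.14600185  0.08494447] [-0.09436437  0.36041956  4.04266073]
```

View pics/c2.png

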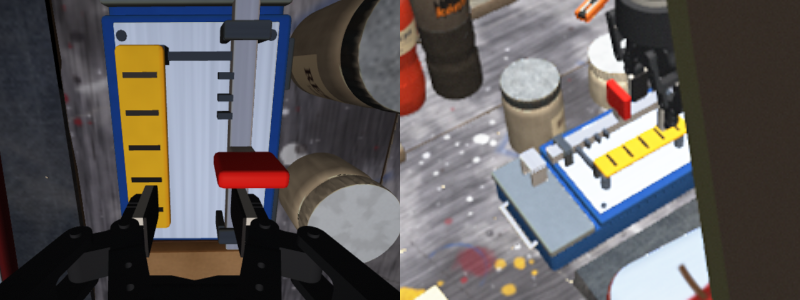

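The left finger rests on the bar (about 145,205 in the picture) and the right finger is just behind the tab (240,200). Contact came at TCP z 0.085, which fits the bar's 88 mm face with the tips about 3 mm back. Next I press the bar and push the tab.

Run:
```python
from h import *
from bench import env
f0=np.array([.255,-.301,-.363])
env.move_straight([.630,-.146,.0765],feed=.015); env.sleep(.3)
o=env.observe(); print(o["clock"],o["tool_pos"],o["force"]-f0)
y=-.146
for k in range(5):
    y+=.0145 
    hit=env.move_straight([.630,y,.0765],feed=.025,contact_N=16)
    o=env.observe(); print(hit,o["clock"],o["tool_pos"].round(4),(o["force"]-f0).round(2))
    if hit: break
o=env.observe(); w=env.capture("wrist"); pickle.dump((o,w),open("w3.pkl","wb"))
cv2.imwrite("pics/w3.png",w["img"][:,:,::-1])
```

```text
7.3417 [ 0.63000489 -0.14602008  0.07681449] [ 0.16494556 -0.03713888  6.89400804]
False 8.075 [ 0.6305 -0.134   0.0771] [-0.97 -4.68  7.  ]
False 8.8083 [ 0.6304 -0.1196  0.0771] [-0.51 -5.89  6.92]
False 9.5417 [ 0.6303 -0.105   0.0771] [-1.09 -6.21  6.82]
False 10.275 [ 0.6303 -0.0904  0.0771] [-0.06 -5.55  7.28]
True 10.6333 [ 0.6303 -0.0892  0.0773] [-0.65 -2.25  3.93]
```

View pics/w3.png

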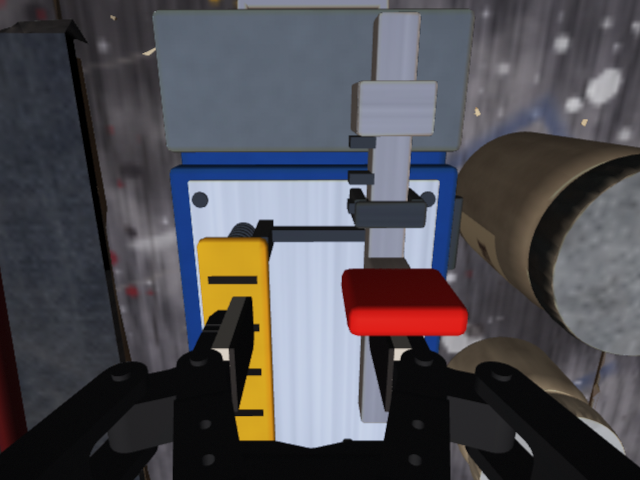

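The bolt is through the keeper at about (395,107). The tab's rear edge is at v≈333, and the push ended on a hard stop after about 49 mm. I'll check the numbers before letting the bar up.

Run:
```python
from h import *
from bench import env
o1,w1=pickle.load(open("w1.pkl","rb")); o,w=pickle.load(open("w3.pkl","rb"))
print("rear y before",ray(wcam(o1,w1),(353,179),.112),"now",ray(wcam(o,w),(405,333),.112), "bar end",ray(wcam(o,w),(235,239),.088),ray(wcam(o,w),(235,239),.080),"keeper-side guide",)
env.sleep(.3);o=env.observe(); print(o["clock"],o["tool_pos"],o["force"])
```

```text
rear y before [ 0.65820069 -0.12698255  0.112     ] now [ 0.65765335 -0.07529487  0.112     ] bar end [ 0.60442426 -0.05424067  0.088     ] [ 0.60285976 -0.05694373  0.08      ] keeper-side guide
10.9833 [ 0.63031818 -0.08911679  0.07741185] [-0.52153503 -2.17903726  4.0139491 ]
```

The tab moved about 51 mm by camera and about 49 mm by arm, so the bolt is at its 50 mm stop. I'll press slightly more to be sure the bar is held down, then back off the tab and lift.

Run:
```python
from h import *
from bench import env
def p(s): o=env.observe(); print(s,round(o["clock"],2),o["tool_pos"].round(4),o["force"].round(2)); return o
env.move_straight([.630,-.0900,.0755],feed=.02); env.sleep(.2); p("press")
env.move_straight([.630,-.0940,.0755],feed=.02); env.sleep(.3); p("off tab")
env.move_straight([.630,-.0940,.12],feed=.04); p("up")
env.move_straight([.630,-.11,.23]); env.sleep(.5)
o=p("clear"); w=env.capture("wrist"); pickle.dump((o,w),open("w4.pkl","wb")); cv2.imwrite("pics/w4.png",w["img"][:,:,::-1])
c=wcam(o,w)
for k,z in(("yel",.088),("red",.112)):
    m=masks(w["img"])[k];n,l,s,ce=cv2.connectedComponentsWithStats(m)
    for i in range(1,n):
        if s[i][4]>150:
            x,y,a,b,_=s[i]; print(k,s[i],ray(c,(x,y),z).round(4),ray(c,(x+a,y+b),z).round(4))
```

```text
press 11.46 [ 0.6303 -0.0892  0.0759] [-0.59 -0.42  5.47]
off tab 12.11 [ 0.6304 -0.0919  0.076 ] [-0.16  3.54  7.19]
up 13.38 [ 0.6297 -0.094   0.1197] [-1.08 -0.39 -0.13]
clear 14.77 [ 0.63   -0.1099  0.2298] [-0.44 -0.81  0.59]
yel [ 251  142   40  147 4617] [ 0.589  -0.0575  0.088 ] [ 0.6144 -0.1661  0.088 ]
red [   0   40   59  208 7623] [0.4512 0.0017 0.112 ] [ 0.4611 -0.1248  0.112 ]
red [329 162  57  16 818] [ 0.6406 -0.0674  0.112 ] [ 0.6768 -0.0774  0.112 ]
red [   0  338   85  114 4523] [ 0.4056 -0.1938  0.112 ] [ 0.4492 -0.298   0.112 ]
```

View pics/w4.png

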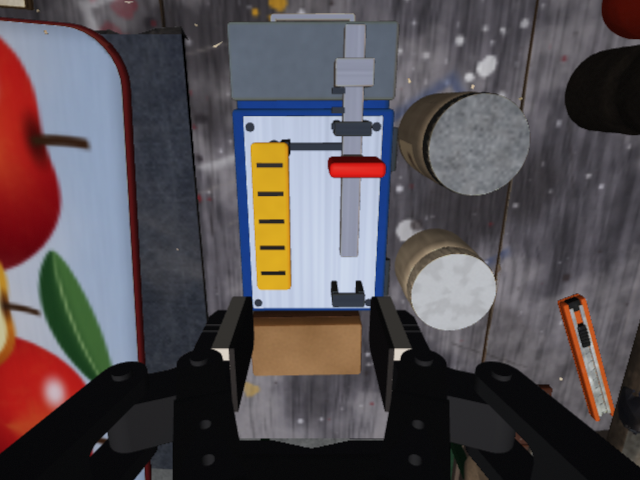

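The tab's rear is at y = -0.077, up from -0.127, and the bolt is through the keeper. The bar measures 108.6 mm long at its rest height, against 108.1 mm before, so it is up. The tub, jar and block look untouched and the gripper is clear, so I'm handing in.

Run:
```python
from bench import env
env.job_done(); print(env.observe()["clock"])
```

```text
the job is handed in; nothing more can be done
the job is handed in; nothing more can be done
```

The box is bolted and the job is handed in, with the robot clock at about 15 s of the 43 s allowed. No verdict was reported. I pressed the yellow bar down about 8 mm with one finger. With the bar held, the other finger pushed the red tab to its end stop. Then I backed off the tab and lifted clear.

- **Bolt:** the tab's rear face moved from y = -0.127 to -0.077, about 50 mm, and the last picture shows the bolt through its keeper.
- **Forces:** the push ran at about 5–6 N. It ended when my 16 N stop tripped at the end of travel, well below the 50 N limit.
- **Bar:** in the last picture it measures the size it should at its rest height, so it is up. The camera check is indirect and would not show an offset of a millimetre or two.
- **Bystanders:** the tub, jar and sanding block look untouched in the last picture. I checked that by eye and did not measure them again.
- **One disagreement:** at the end stop the upward force on the tool dropped from about 7 N to 4 N, although the finger height was unchanged. Friction at the tab may have carried part of the load. I pressed 1.5 mm further, and it read 5.5 N. It read 7.2 N after I backed off the tab, so the bar was held down with the bolt home.

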